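Hold down the recessed reset button of the water filter

ROBOT

A 7-joint arm with a two-finger parallel gripper is mounted at the origin on a cart in front of the work surface, level with it; the furniture and walls round the work are solid. World frame = base frame: x ahead of the robot, y to its left, z up, the work surface at z = 0. Lengths are in m, angles in degrees, forces in N, time in s.
With the tool pointing down it reaches from about 0.425 to 0.95 m from the base axis. Payload 16.7 kg.
Tool frame: the origin (TCP) lies midway between the tips of the shut fingers; the grasp point (between the pads) lies 19 mm behind it (manip.hold_point_z is the distance from the TCP to the grasp point, in m); z points along the fingers, y is the line along which they close (so a half turn about z gives the same grasp; the last joint's range is limited). The gripper opens to 94 mm and grips with 3 to 60 N. Pads are 16 mm wide; open, the fingers measure 119 mm over their backs; the gripper's body (75 mm by 177 mm) begins 78 mm behind the grasp point.
Start: joints at [-73.195, 24.414, 4.234, 92.017, -1.954, 63.644, -3.845], TCP at [0.289, 0.61, 0.205] pointing down, gripper open.
Joint ranges: [-163.25, 163.25], [-28.42, 122.38], [-70.27, 78.77], [12.13, 141.07], [-58.53, 238.53], [9.26, 117.41], [-156.51, 156.51]. Speed limits (degrees/s): [108.29, 108.29, 136.94, 136.94, 172.46, 172.46, 172.46].

INTERFACE

Orientations are given as a 3x3 rotation matrix whose columns are the frame's x, y, z axes.
In Python, from plant import manip gives the robot as it stands. Calls block until the motion is done:
- manip.move_to(position, orientation): joint-space move of the TCP to a pose.
- manip.servo_line(position, attitude=None, rate=0.15, guard=None): straight line of the TCP; attitude=None keeps the orientation; rate is the mean speed in m/s. With guard (N) it stops when the force on the tool has changed by that much, and returns True; else False.
- manip.move_joints(angles): joint-space move.
- manip.gripper_open() and manip.clamp(f_grip=None): open the fingers fully, or close them until they stop; f_grip is the grip in N (None keeps the last).
- manip.pause(seconds).
- manip.solve_ik(position, orientation): joint angles nearest the present ones, or None.
- manip.grab_frame(name): name is "scene" or "top" or "wrist"; returns the picture (400x640x3 uint8, red, green, blue); there is no depth.
- manip.camera_info(name): a dict with "K" (3x3 intrinsics, pixels), "rvec" (rotation vector, rad) and "tvec" (3), from world to camera coordinates, as OpenCV has them; the wrist camera has in their place "tool_from_camera" (4x4, takes a point from camera to tool coordinates, whose origin is the TCP and whose axes are the flange's). Camera axes: x right, y down, z forward; pixel columns grow to the right and rows downward; lengths in m; the calibration is good to about 2 mm. A picture is of the moment at which its call begins: read the wrist's pose just before it. camera_info takes no time and is no camera call.
A pose or a line that the arm cannot do raises manip.IKError and nothing moves.
- manip.job_done(): hands the job in; it is judged then, once.
Readings, each from a call of its own:
- manip.get_time(): time.
- manip.get_q(): joint angles.
- manip.get_qvel(): joint speeds.
- manip.get_joint_efforts(): joint torques, N m.
- manip.get_ee_pos(): TCP position.
- manip.get_orientation(): TCP orientation.
- manip.get_wrist_force(): force on the tool from outside, world axes, zero at the start.
- manip.get_torque(): the same for the moment, N m.
- manip.get_width(): opening from 0.0 (shut) to 1.0 (fully open).
- manip.get_finger_force(): force on a finger pad.
Only numpy, scipy, OpenCV 4.12 (cv2) and the standard library are available. Lean on these libraries where they do the work, as an engineer would, in place of code of your own. Each camera call takes 0.05 s, during which the arm holds its last target. There are 200 camera calls.

TASK

The white drinking-water filter has just had a new cartridge and needs a long-press reset. Swing its lid fully open until it rests back on its stop by itself, then take the orange reset stylus out of its wooden stand, put its steel tip through the red-ringed hole in the deck and hold the recessed button down for at least two seconds, pressing firmly but not hard. Finish like that, with the stylus still in the gripper and the button still held down; leave the spice jar, the apples and the tumbler where they are.

Things in the scene. Friction and masses are not known exactly. Their poses are not given: they have to be found in the camera images.
- filter_unit: White fixed box of the water filter, 170 (x) x 180 (y) x 90 mm high, walls 6 mm; origin at the centre of its underside, z up, front to its -x, lid hinged along the top of its +x wall. Inside, 20 mm below the rim, is a grey level deck (70 mm above the underside) with the hole; a blue cartridge cap, 60 mm across, rises 15 mm from the deck at (+30, -40) mm in the box frame. Place and yaw vary.
- lid (a joint): Hinge of the lid, rad: 0 shut, grows as it opens up and back, 1.9 = resting on its stop, leaning back past upright, where it stays by its own weight; below about 1.5 rad it falls shut. No spring; about 0.18 kg. The lid is a white plate 184 mm wide, 10 mm thick, reaching 180 mm forward from the hinge line, 10 mm past the front wall.
- lid_hinge (a point): Point on the lid's hinge line, at mid-width, at the top of the box's +x wall (90 mm above the underside). The hinge line is parallel to the y axis of filter_unit.
- lid_tab (a point): Grip point on the blue tab that stands up from the lid near its front edge, 165 mm from the hinge line, 34 mm above the lid's underside; moves with the lid. The tab is 14 mm wide along the hinge line (pinch it across this), 20 mm long, 35 mm tall; the point is 11 mm below its end, 24 mm above the lid's top face. Pinched from above it can turn between the fingers as the lid swings.
- hole (a point): Centre of the mouth of the round hole in the deck, at deck height, 16 mm in diameter, going straight down, marked by a red printed ring 28 mm across; at (-30, +35, 70) mm in the box frame.
- reset_button (a joint): Travel of the recessed button, m: 0 up, grows as it is pressed straight down, 0.008 at its stop; it counts as pressed beyond 0.005. Spring: about 2.3 N at the start of travel, 4.5 N at 0.005, 5.9 N at the stop; it springs back up when let go.
- button_face (a point): Centre of the button's red top face, 14 mm in diameter, at the bottom of the hole, 28 mm below the deck when not pressed; moves with the button.
- stylus_stand: Fixed wooden block 60 x 60 x 65 mm high that holds the stylus; origin at the centre of its underside, z up. A 10.5 mm hole, 63 mm deep, in the middle of its top takes the stylus' shaft. Stands to the left or to the right of the filter.
- stylus_handle (a point): Centre of the stylus' orange square handle, 16 x 16 mm, 72 mm long (the grip; sides parallel to the point's x and y; z points from tip to handle end). 36 mm below this point begins a black collar, 22 mm in diameter, 5 mm thick, which rests on the stand's top at the start, with the shaft upright in the stand. About 45 g.
- stylus_tip (a point): End of the stylus' round steel shaft, 8 mm in diameter and 60 mm long below the collar; 101 mm below the centre of the handle, on its axis. At the start it stands 60 mm deep in the stand.
- spice_jar: Glass spice jar with green cap, 44 mm in diameter, 99 mm high, on the worktop on the other side of the filter from the stylus stand; loose, leave it. Origin at the centre of its underside.
- red_apple: Red apple, 76 mm, on the worktop behind the filter; loose, leave it. Origin at its underside.
- green_apple: Green apple, 76 mm, on the worktop behind the filter; loose, leave it. Origin at its underside.
- tumbler_by: Clear glass tumbler standing upside down, 81 mm in diameter, 93 mm high, behind and left of the filter; loose, leave it. Origin at the centre of its foot on the worktop.
There are look-alikes about, which are no part of the job. Of the things like the part that bears stylus_handle, leave any that is blue, green or yellow; of the rest the smaller one is meant.

How it is judged:
By the outcome, as a careful person would: the job done as asked, in the order asked, and still so for the second after the job is handed in, while the arm keeps its last pose, push and grip.
It also fails if it takes over 69 s, if anything falls off the work surface, if the arm or the gripper's body presses on something with over 40 N, if the wrist force passes 120 N, or if a joint passes its speed limit or range.

## Working session

There is one attempt and no reset: what is moved stays moved. The work goes in short steps, each a Python script; the robot and the scene stay as the last script left them, time stands still between calls to the robot, and variables do not carry over. Pictures are saved under pics/ and viewed, at most 10 in all, crops included, and the job is handed in when it is done.

```bash
mkdir -p pics
python3 - <<'E'
from plant import manip
import cv2,numpy as np
for n in("scene","top"):
    im=manip.grab_frame(n); cv2.imwrite(f"pics/{n}0.png",im[:,:,::-1])
    c=manip.camera_info(n); R=cv2.Rodrigues(np.array(c["rvec"]))[0]
    print(n,c["K"],"pos",-R.T@np.array(c["tvec"]).ravel(),R[2])
print(manip.camera_info("wrist"),manip.hold_point_z,manip.get_time(),manip.get_orientation())
E
```

```text
scene [[457.45708886   0.         323.53594207]
 [  0.         457.45708886 195.06544114]
 [  0.           0.           1.        ]] pos [1.22571889 0.63475955 0.90031843] [-0.52403413 -0.53413108 -0.66339448]
top [[477.41114369   0.         313.22478928]
 [  0.         477.41114369 195.4678083 ]
 [  0.           0.           1.        ]] pos [0.44709651 0.00707023 1.51621599] [ 0.11067197  0.02149335 -0.99362455]
{'K': array([[319.53065617,   0.        , 316.46826799],
       [  0.        , 319.53065617, 195.03936725],
       [  0.        ,   0.        ,   1.        ]]), 'tool_from_camera': array([[ 2.49002257e-04, -9.66550749e-01, -2.56475317e-01,
         7.45610142e-02],
       [ 9.99999964e-01,  2.65457391e-04, -2.95380951e-05,
         1.42854587e-03],
       [ 9.66333365e-05, -2.56475301e-01,  9.66550780e-01,
        -1.79424999e-01],
       [ 0.00000000e+00,  0.00000000e+00,  0.00000000e+00,
         1.00000000e+00]])} 0.0188 0.1 [[-9.03558234e-01  4.28465094e-01 -4.25850338e-04]
 [ 4.28465296e-01  9.03557560e-01 -1.10747842e-03]
 [-8.97355547e-05 -1.18313334e-03 -9.99999296e-01]]
```

View pics/scene0.png

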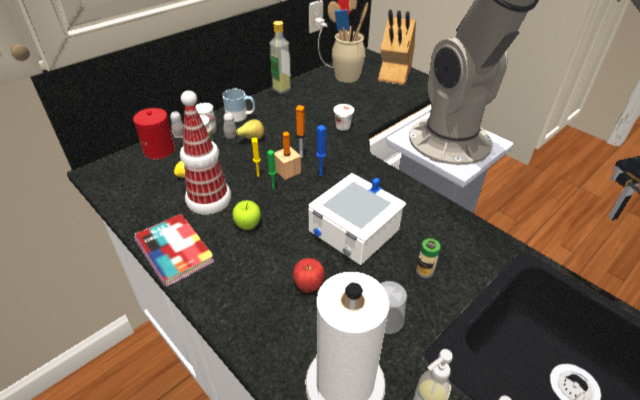

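View pics/top0.png

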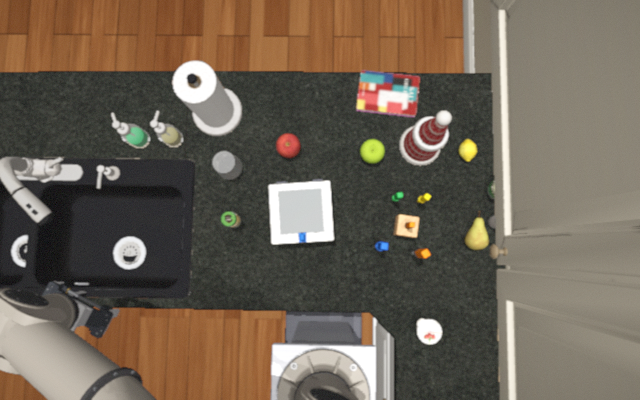

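The scene shows the filter with its blue tab towards the robot, at top-view (301,212) with the tab at (303,238). The stand with the small orange stylus is at (407,226), with the blue (382,246), big orange (423,254), green and yellow look-alikes around it.

```bash
cat > h.py <<'E'
from plant import manip
import cv2,numpy as np
from scipy.spatial.transform import Rotation as Rot
def cam(n):
    c=manip.camera_info(n)
    if n=="wrist":
        T=np.eye(4);T[:3,:3]=manip.get_orientation();T[:3,3]=manip.get_ee_pos()
        M=T@np.array(c["tool_from_camera"]); return np.array(c["K"]),M[:3,:3],M[:3,3]
    R=cv2.Rodrigues(np.array(c["rvec"]))[0]
    return np.array(c["K"]),R.T,-R.T@np.array(c["tvec"]).ravel()
def ray(C,uv): 
    d=C[1]@np.linalg.solve(C[0],[uv[0],uv[1],1.]); return C[2],d/np.linalg.norm(d)
def onz(C,uv,z):
    o,d=ray(C,uv); return o+d*(z-o[2])/d[2]
def tri(rays):
    A=sum(np.eye(3)-np.outer(d,d) for o,d in rays);b=sum((np.eye(3)-np.outer(d,d))@o for o,d in rays)
    return np.linalg.solve(A,b)
def proj(C,p):
    q=C[0]@(C[1].T@(np.array(p)-C[2])); return q[:2]/q[2]
def blobs(im,lo,hi,amin=8,roi=None):
    m=cv2.inRange(cv2.cvtColor(im,cv2.COLOR_RGB2HSV),np.array(lo),np.array(hi))
    if roi: k=np.zeros_like(m);k[roi[1]:roi[3],roi[0]:roi[2]]=1;m=m*k
    n,l,s,c=cv2.connectedComponentsWithStats(m)
    return m,[(c[i].round(1).tolist(),s[i].tolist()) for i in range(1,n) if s[i][4]>=amin]
def down(yaw):  # tool x axis at yaw (deg), z down
    c,s=np.cos(np.radians(yaw)),np.sin(np.radians(yaw)); return np.array([[c,s,0],[s,-c,0],[0,0,-1.]])
E
python3 - <<'E'
from h import *
top=cv2.imread("pics/top0.png")[:,:,::-1].copy();sc=cv2.imread("pics/scene0.png")[:,:,::-1].copy()
Ct,Cs=cam("top"),cam("scene")
m,b=blobs(top,(0,0,130),(180,60,255),500,(255,165,345,255))
k=cv2.findContours(m,cv2.RETR_EXTERNAL,cv2.CHAIN_APPROX_NONE)[0];k=max(k,key=cv2.contourArea)
P=np.array([onz(Ct,p[0],.1)[:2] for p in k],np.float32)
r=cv2.minAreaRect(P);print("lid rect",r)
for nm,lo,hi in(("blue",(105,150,60),(125,255,255)),("orange",(5,190,120),(16,255,255)),("green",(50,130,40),(80,255,255)),("yellow",(22,150,100),(30,255,255)),("wood",(8,70,110),(20,189,255))):
    print(nm,"T",blobs(top,lo,hi,12,(255,160,460,280))[1]);print("   S",blobs(sc,lo,hi,12,(230,90,420,250))[1])
cv2.imwrite("pics/c.png",np.hstack([cv2.resize(top[170:290,350:460,::-1],None,fx=3.6,fy=3.6),cv2.resize(sc[90:210,230:340,::-1],None,fx=3.6,fy=3.6)]))
E
```

```text
lid rect ((0.5565692186355591, 0.07440859079360962), (0.18512171506881714, 0.18881183862686157), 4.514337539672852)
blue T [([302.0, 237.1], [300, 233, 5, 9, 44]), ([381.5, 245.7], [375, 241, 14, 10, 113])]
   S [([320.8, 145.9], [316, 125, 10, 51, 351]), ([375.3, 184.7], [370, 177, 11, 16, 108]), ([316.8, 232.2], [314, 229, 7, 8, 33])]
orange T [([408.0, 225.3], [406, 223, 5, 5, 15]), ([420.2, 252.7], [416, 249, 13, 9, 55])]
   S [([299.8, 121.5], [296, 108, 8, 28, 193]), ([285.9, 143.1], [283, 132, 7, 23, 123])]
green T [([397.3, 196.0], [392, 192, 12, 9, 73])]
   S [([271.2, 165.7], [267, 149, 9, 41, 202])]
yellow T [([423.9, 197.8], [417, 193, 15, 11, 98])]
   S [([255.8, 146.3], [246, 122, 17, 55, 302])]
wood T [([406.7, 225.8], [394, 214, 26, 24, 456]), ([428.2, 251.5], [424, 248, 8, 10, 13])]
   S [([287.9, 165.0], [275, 146, 26, 34, 489])]
```

View pics/c.png

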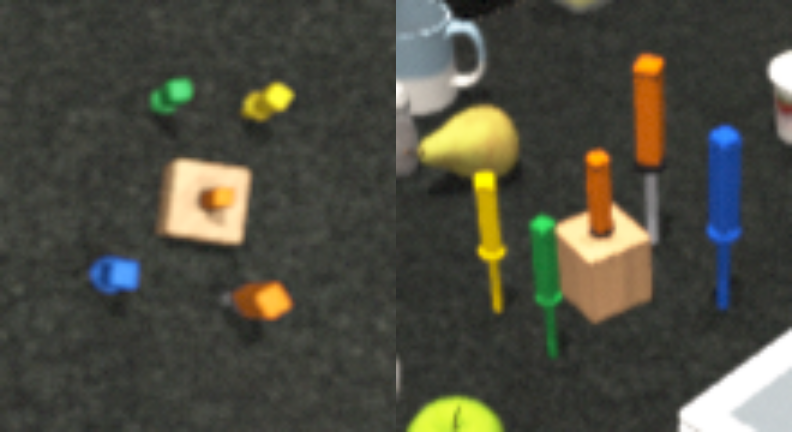

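The crop shows the wanted stylus in the wood block; the look-alikes stand about 75–90 mm away diagonally, so fingers closing along the block's axes should clear them.

Run:
```python
from h import *
Ct,Cs=cam("top"),cam("scene")
T=lambda a,b:tri([ray(Ct,a),ray(Cs,b)]).round(4)
print("stylus handle",T((408.5,225.3),(285.9,143.1)),"handle top",T((411,225),(285.5,134)))
print("onplane",onz(Ct,(408.3,225.3),.125),"stand",onz(Ct,(406.5,226),.06))
print("blue top",T((384.5,246),(320.5,127)),"bigorange top",T((424,253),(300,107)))
print("yellow top",T((429,197),(255,139)),"green top",T((400,195.5),(271,151)))
print("tab",T((302,237.1),(375.3,184.7)))
for y in(4.5,184.5):
  R=down(y)
  a=np.radians(4.5);o=np.array([.5566,.0744])+.005*np.array([np.cos(a),np.sin(a)])
  tab=o-.08*np.array([np.cos(a),np.sin(a)]);print("box",o,"tab",tab)
  for p in([*tab,.22],[*tab,.105],[*(tab+.166*np.array([np.cos(a),np.sin(a)])),.216]):
    q=manip.solve_ik(np.array(p),R);print(y,None if q is None else np.round(q))
for y in (0,90,180,270):
  q=manip.solve_ik(np.array([.52,-.26,.2]),down(y));print(y,None if q is None else np.round(q))
```

```text
stylus handle [ 0.5211 -0.2447  0.1102] handle top [ 0.5203 -0.2461  0.1416]
onplane [ 0.51904999 -0.2401548   0.125     ] stand [ 0.52020047 -0.24625042  0.06      ]
blue top [ 0.4579 -0.1648  0.1776] bigorange top [ 0.4407 -0.2717  0.1892]
yellow top [ 0.5994 -0.2964  0.1363] green top [ 0.6037 -0.2138  0.1391]
tab [0.4796 0.0685 0.1187]
box [0.56158459 0.0747923 ] tab [0.4818312  0.06851557]
4.5 [-56.   6.  44. 116.  -5.  59. -95.]
4.5 [-54.  18.  46. 123. -19.  45. -82.]
4.5 [-44.  27.  44.  96. -20.  65. -81.]
box [0.56158459 0.0747923 ] tab [0.4818312  0.06851557]
184.5 [-38.   5.  24. 116.  -3.  59.  82.]
184.5 [-33.  15.  20. 122.  -7.  44.  86.]
184.5 [-27.  22.  18.  95.  -8.  64.  88.]
0 [-24.  25.  59. 107. -24.  62. -46.]
90 [-21.  23.  54. 107. -21.  61.  41.]
180 [-23.  24.  57. 107. -23.  61. 133.]
270 [ -30.   32.   70.  107.  -33.   65. -128.]
```

Run:
```python
from h import *
R=down(184.5)
p=manip.get_ee_pos(); manip.servo_line(np.array(p)+[0,0,.12])
manip.move_to(np.array([.481,.0685,.22]),R)
C=cam("wrist");im=manip.grab_frame("wrist");cv2.imwrite("pics/w1.png",im[:,:,::-1])
for b in blobs(im,(105,150,60),(125,255,255),60)[1]: print(b,onz(C,b[0],.135))
print(proj(C,[.481,.0685,.135]),manip.get_time(),manip.get_wrist_force())
```

```text
([53.5, 148.5], [0, 130, 134, 42, 3083]) [ 0.45514741 -0.14907177  0.135     ]
([315.6, 190.9], [305, 176, 23, 32, 642]) [0.47388517 0.06923849 0.135     ]
[314.09022528 198.84002585] 3.1833 [-0.36860602  0.41419283  0.77829209]
```

View pics/w1.png

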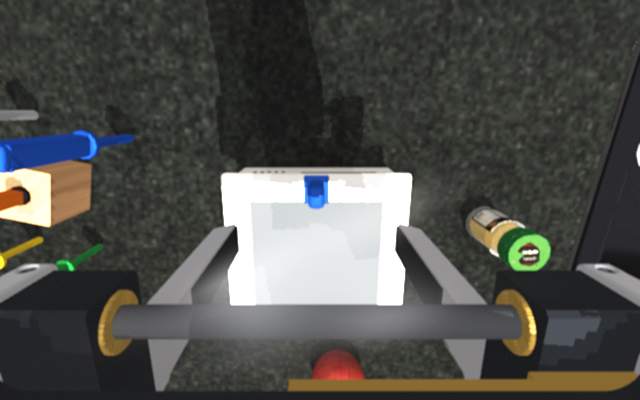

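The wrist view shows the blue tab (top face about (316,200)), within 2 mm of the prediction (314,199). Grip it and swing.

Run:
```python
from h import *
R=down(184.5);a=np.radians(4.5);u=np.array([np.cos(a),np.sin(a),0])
tab=np.array([.4815,.0695,.108]);hz=manip.hold_point_z
manip.servo_line(tab,R,rate=.1,guard=8)
print("z",manip.get_ee_pos());manip.clamp(15);print("w",manip.get_width()*94)
g=np.array(manip.get_ee_pos());g[2]+=hz
hinge=np.array([.6463,.0815,.09]); d=(hinge-g)@u; h=g[2]-.09; r=np.hypot(d,h);a0=np.arctan2(h,d)
print(d,h)
for th in np.radians(np.r_[np.arange(9,100,9),106.5]):
    p=g+u*(d-r*np.cos(a0+th)); p[2]=.09+r*np.sin(a0+th)-hz
    manip.servo_line(p,rate=.15)
    f=np.array(manip.get_wrist_force());print(np.degrees(th).round(),f.round(1),(np.array(manip.get_ee_pos())-p).round(4),round(manip.get_width()*94,1))
    if np.linalg.norm(f)>30: print("STOP");break
print(manip.get_time())
im=manip.grab_frame("scene");cv2.imwrite("pics/s2.png",cv2.resize(im[90:290,200:520,::-1],None,fx=2,fy=2))
```

```text
z [0.4818204  0.06957994 0.10849206]
w 14.350128621710809
0.16522964571900575 0.036783449281816094
9.0 [-1.9 -1.5  0.9] [-0.     -0.      0.0004] 14.0
18.0 [-2.5 -3.2  0.2] [ 0.0002 -0.      0.0004] 14.1
27.0 [-2.4 -1.8  2.7] [0.0004 0.     0.0004] 13.7
36.0 [-2.3 -1.7  3.3] [ 0.0006 -0.      0.0003] 13.8
45.0 [-4.  -1.3  3.4] [0.0005 0.     0.0002] 13.9
54.0 [-2.9 -1.5  6.1] [0.0006 0.     0.0002] 14.0
63.0 [-0.3 -1.2  5.4] [0.0007 0.     0.0001] 14.2
72.0 [-0.7 -0.5  4.7] [0.0007 0.0001 0.0001] 13.8
81.0 [ 1.9 -1.   5.3] [0.0009 0.0001 0.    ] 13.9
90.0 [ 1.7 -0.8  5.1] [ 0.0012  0.0001 -0.0001] 14.0
99.0 [ 3.3 -1.2  4.4] [ 0.0014  0.0001 -0.0002] 13.8
106.0 [ 3.4 -1.4  4.2] [ 0.0014  0.0001 -0.0004] 14.0
9.525
```

View pics/s2.png

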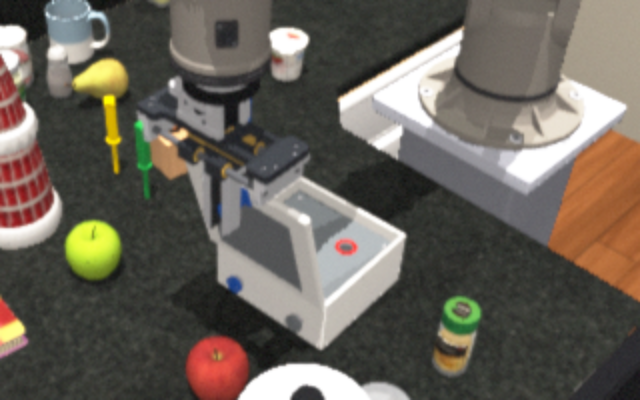

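The lid is held near 1.86 rad and the red-ringed hole is visible on the deck. Release and look at the hole from above.

Run:
```python
from h import *
R=down(184.5)
manip.gripper_open();p=np.array(manip.get_ee_pos());manip.servo_line(p+[0,0,.13],rate=.2)
manip.move_to(np.array([.529,.107,.27]),R)
C=cam("wrist");im=manip.grab_frame("wrist");cv2.imwrite("pics/w3.png",im[:,:,::-1])
m1,_=blobs(im,(0,120,80),(8,255,255));m2,_=blobs(im,(172,120,80),(180,255,255))
n,l,s,c=cv2.connectedComponentsWithStats(m1|m2)
for i in range(1,n):
    if s[i][4]>20: print(c[i],s[i],onz(C,[s[i][0]+s[i][2]/2-.5,s[i][1]+s[i][3]/2-.5],.07))
print(proj(C,[.529,.107,.07]),manip.get_time())
```

```text
[316.9141791 170.8358209] [306 161  23  22 268] [0.52759482 0.10893445 0.07      ]
[315.31034809 172.51872949] 12.575
```

View pics/w3.png

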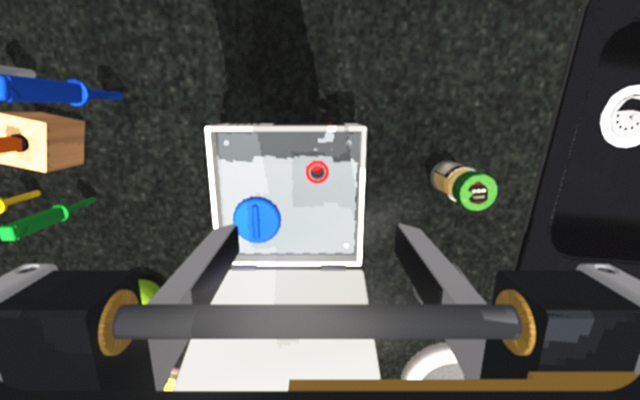

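The wrist view shows the lid resting open, the hole at (317,171) → (0.5276, 0.1089). Now above the stylus.

Run:
```python
from h import *
R=down(180)
manip.move_to(np.array([.520,-.245,.26]),R)
C=cam("wrist");im=manip.grab_frame("wrist");cv2.imwrite("pics/w4.png",cv2.resize(im[80:280,160:480,::-1],None,fx=2.5,fy=2.5))
m,b=blobs(im,(3,150,70),(16,255,255),40)
for x in b: print(x,onz(C,x[0],.142))
print(proj(C,[.52,-.245,.142]),proj(C,[.52,-.245,.065]),manip.get_time())
```

```text
([279.2, 101.7], [257, 82, 42, 37, 620]) [ 0.43940263 -0.27589534  0.142     ]
([312.5, 176.6], [305, 169, 16, 17, 216]) [ 0.5075308 -0.2462402  0.142    ]
[313.81245104 189.37539746] [314.33128608 173.9164569 ] 13.95
```

View pics/w4.png

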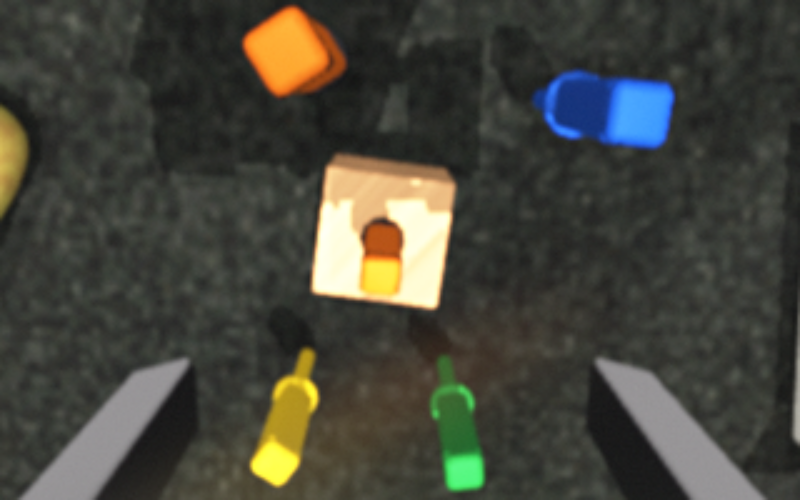

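The handle's top is at crop (380,276) → about (0.521, −0.2465), turned about −6° like the stand; the fingers have free space along y. Grip and lift.

Run:
```python
from h import *
R=down(174)
manip.move_to(np.array([.521,-.2465,.20]),R)
print(manip.servo_line(np.array([.521,-.2465,.103]),R,rate=.1,guard=8),manip.get_ee_pos())
manip.clamp(40);print(manip.get_width()*94,np.round(manip.get_wrist_force(),1))
manip.servo_line(np.array([.521,-.2465,.27]),rate=.1)
print(manip.get_width()*94,np.round(manip.get_wrist_force(),1),manip.get_ee_pos())
a=np.radians(4.5)
h=np.array([.5276,.1089])
manip.move_to(np.array([*h,.27]),down(178.5))
C=cam("wrist");im=manip.grab_frame("wrist");cv2.imwrite("pics/w5.png",cv2.resize(im[80:280,160:480,::-1],None,fx=2.5,fy=2.5))
p=np.array(manip.get_ee_pos());print(p,"tip",proj(C,p+[0,0,-.0982]),"hole",proj(C,[*h,.07]),manip.get_time())
```

```text
False [ 0.52132647 -0.24673023  0.1035502 ]
15.8637658624505 [-0.  -3.3 -1.3]
15.529980340181972 [-0.3  0.4 -0.5] [ 0.52078711 -0.24644057  0.26955254]
[0.52792591 0.10743421 0.27011795] tip [314.7326149  195.42627932] hole [316.40820502 173.36746115] 19.7917
```

View pics/w5.png

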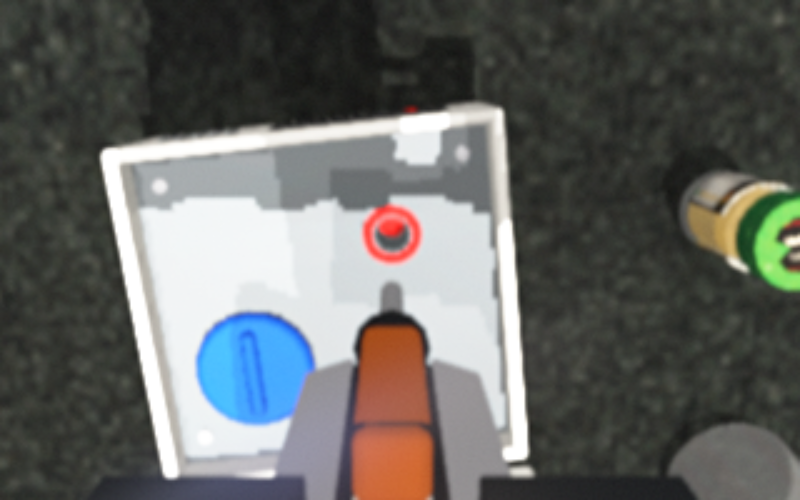

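The tip is at crop (391,287) and the ring centre at (391,234). Both are about 1.5 px right of prediction, so the bias is shared and TCP y ≈ 0.1073 is right. Go down close and check.

Run:
```python
from h import *
manip.servo_line(np.array([.5276,.1073,.181]),rate=.12)
C=cam("wrist");im=manip.grab_frame("wrist");cv2.imwrite("pics/w6.png",cv2.resize(im[130:250,236:396,::-1],None,fx=5,fy=5,interpolation=cv2.INTER_CUBIC))
p=np.array(manip.get_ee_pos());print(p,"tip",proj(C,p+[0,0,-.0982]),"below tip on deck",proj(C,[p[0],p[1],.07]),np.round(manip.get_wrist_force(),2),manip.get_time())
```

```text
[0.52808117 0.10733107 0.18169755] tip [315.11437697 195.42499499] below tip on deck [315.17361962 191.71571149] [-0.08 -0.79  0.69] 20.7333
```

View pics/w6.png

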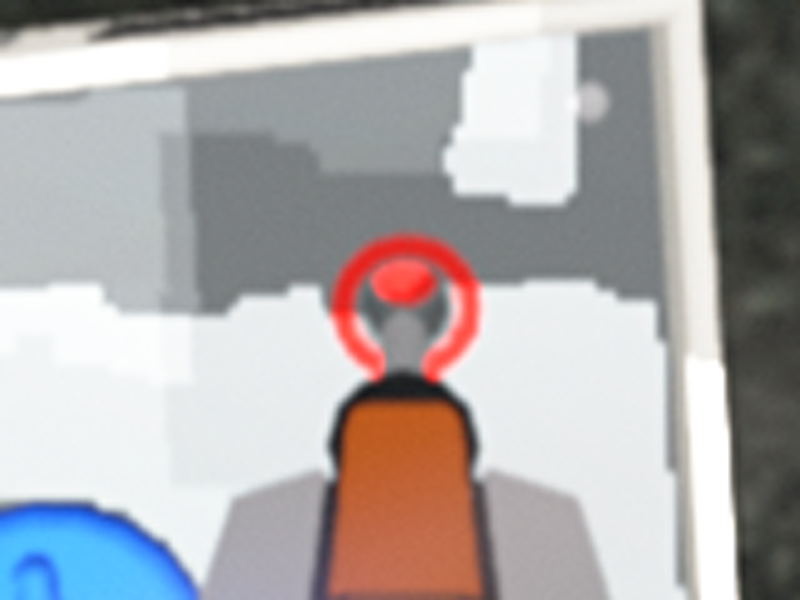

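Close up, the shaft (col 404) is centred in the ring (col 406, row ~309), and the rows agree with the projection. Insert and press by force.

Run:
```python
from h import *
def F(n=10):
    r=[]
    for _ in range(n): manip.pause(.03); r.append(manip.get_wrist_force())
    return np.mean(r,0)
x=np.array([.5276,.1073])
manip.servo_line(np.array([*x,.165]),rate=.05,guard=6);f0=F()
print("f0",f0.round(2),np.std([manip.get_wrist_force() for _ in range(3)],0))
print(manip.servo_line(np.array([*x,.145]),rate=.04,guard=4),manip.get_ee_pos(),(F()-f0).round(2))
for z in np.arange(.142,.1300,-.001):
    manip.servo_line(np.array([*x,z]),rate=.02)
    f=F()-f0;print(round(z,4),manip.get_ee_pos()[2].round(4),f.round(2),round(manip.get_width()*94,2))
    if f[2]>5.0 or np.linalg.norm(f)>9: break
print(manip.get_time())
```

```text
f0 [-0.2  -0.06 -0.34] [0.00000000e+00 0.00000000e+00 1.11022302e-16]
False [0.52764455 0.10714774 0.14494418] [ 0.15  0.09 -0.17]
0.142 0.142 [ 0.14  0.05 -0.03] 15.66
0.141 0.141 [0.36 0.33 0.17] 15.76
0.14 0.14 [0.03 0.01 0.08] 15.52
0.139 0.139 [-0.17  0.15  2.57] 15.79
0.138 0.138 [0.27 0.22 2.76] 15.82
0.137 0.137 [0.29 0.06 3.04] 15.69
0.136 0.136 [0.52 0.15 3.77] 15.74
0.135 0.135 [0.39 0.23 4.22] 15.7
0.134 0.134 [ 0.69 -0.29  4.48] 15.57
0.133 0.133 [ 0.63 -0.99  5.01] 15.68
28.4
```

Run:
```python
from h import *
for _ in range(3): manip.pause(1.1);print(np.round(manip.get_wrist_force(),1),manip.get_ee_pos()[2])
im=manip.grab_frame("scene");cv2.imwrite("pics/s7.png",cv2.resize(im[90:340,180:500,::-1],None,fx=2,fy=2));print(manip.get_time())
```

```text
[-0.  -1.3  4.8] 0.1330125066557996
[ 0.9 -1.4  4.3] 0.1329724246320265
[ 0.8 -0.5  4.9] 0.13299580381110382
31.75
```

View pics/s7.png

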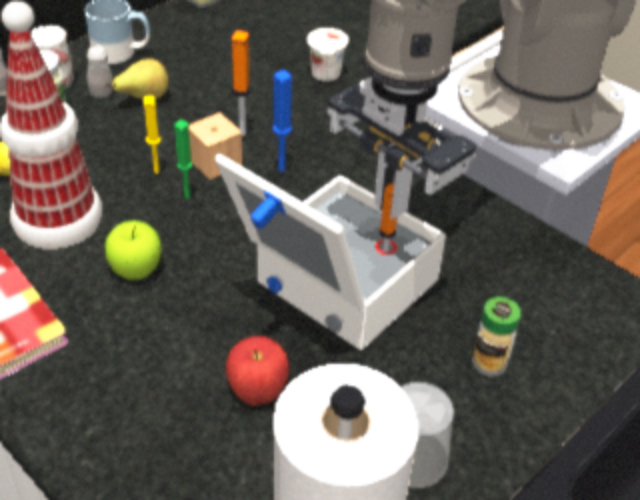

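The lid rests open, the stylus stands in the hole with a steady reaction of about 5 N (relative to tare), and the jar, apples and tumbler are undisturbed.

```bash
python3 -c "
from plant import manip
print(manip.job_done())"
```

```text
the job is handed in; nothing more can be done
None
```

I handed the job in at about 32 s: the lid rests open on its stop, and the stylus, still in the gripper, had held the button down for over 3 s at about 5 N. I inferred the press, about 6 mm deep, from force and height because the button's travel can't be read directly.

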